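# Free a copper tube: press the ratchet release and slide the clamp jaw back

### The job

The copper tube in the ratchet clamp is done with: press the release lever behind the tall sliding jaw fully down, then push the jaw back along its bar, away from the tube, until it stops against the stop collar. Do it with the fingertips, gripping nothing, and leave the tube lying in its saddles and everything else on the bench where it is. Finish with the hand clear of everything.

Things in the scene. Friction and masses are not known exactly. Their poses are not given: they have to be found in the camera images.
- clamp: Ratchet clamp on a plywood board (260 x 340 x 15 mm) fixed to the bench. Origin under the board's middle, at bench level; z up. Its toothed steel bar, 24 mm wide, runs along the clamp's y at x = 0. At the -y end a low fixed jaw (90 mm wide, top 63 mm above the bench, inner face at y = -139 mm), then the tube, then the tall sliding jaw, which is pushed back along +y.
- jaw_push (a point): Place to push, towards the clamp's +y: middle of the upper part of the sliding jaw's front face (it faces the tube, to -y), 91 mm above the bench. The jaw plate is 90 mm wide (x), 10 mm thick (to +y), its top edge 16 mm above this point; above the tube (68 mm above the bench) its face is free. At the start the face is at clamp y = -115 mm, 1 mm from the tube. Moves with the jaw.
- release_pad (a point): Middle of the top of the release lever's ribbed steel pad (40 mm in x, 36 mm in y), 73 mm above the bench when up. It is behind the jaw plate, 42 mm to +y of jaw_push; the plate's top is 34 mm higher. Hinged 33 mm further to +y: pressed down, its centre sinks about 11 mm and comes 6 mm towards the plate. About 4 N moves it; no spring, it stays where left. Moves with the jaw.
- release (a joint): Angle of the release lever, rad: 0 = up, pawl in the teeth, jaw locked (it will not go back however hard it is pushed); 0.30 = fully down, jaw free (starts at 0 to 0.04; the pawl clears the teeth above 0.24).
- jaw (a joint): How far the jaw has been pushed back along the bar from its start against the tube, m. It starts at 0 to 1 mm (it cannot go nearer the tube than 0; locked, it has about 2 mm of play), slides with about 5 N of friction once released and stays where it is left.
- jaw_tail (a point): Middle of the rear end (+y) of the sliding jaw's carriage, 112 mm behind jaw_push along y, 58 mm above the bench: this meets the stop collar.
- stop_face (a point): Middle of the stop collar's face that looks to the clamp's -y, towards the jaw, 58 mm above the bench. The collar is a dark steel block on the bar (48 mm wide, 22 mm long to +y of this face, top 63 mm above the bench, with a 20 mm screw knob up to 79 mm), fixed; 55 to 105 mm behind jaw_tail at the start. Its axes are the clamp's.
- tube_mid (a point): Middle of the loose copper tube, 22 mm across and 260 mm long along the clamp's x, its centre 57 mm above the bench. It rests in two wooden V saddles 85 mm either side of the bar.
- saddle_mid (a point): Where the middle of the tube lies when it rests in its saddles (fixed on the clamp).
- coupling: Bystander: short copper pipe coupling standing on the clamp's board, 28 mm across, 34 mm high. Origin under its middle.
- tin: Bystander: small metal tin standing on the clamp's board, 52 mm across, 42 mm high. Origin under its middle.
- elbow: Bystander: copper elbow lying on the clamp's board, two 40 mm legs 26 mm thick along its x and y from its origin.
- wrench: Bystander: steel wrench, 200 mm, lying on the bench.
- screwdriver: Bystander: screwdriver, 200 mm, lying on the bench.
- mug: Bystander: white mug, 80 mm across, 90 mm high. Origin under its middle.
- hacksaw: Bystander: small hacksaw, 320 mm, lying on the bench.

How it is judged:
On the way, in this order (a step that is already met when the one before it is completed fails the run):
1. the release lever is pressed down while the jaw is still forward at the tube (value of joint release above 0.24 rad and value of joint jaw below 0.012 m), for 0.1 s.
2. the jaw is pushed back against the stop collar (y of jaw_tail in the frame of stop_face above -0.005 m), for 0.1 s.
At the end, for the whole second after the job is handed in: the sliding jaw stands still with its rear end within 5 mm of the stop collar, and the tube lies at rest in its saddles (its middle within 30 mm of theirs) (y of jaw_tail in the frame of stop_face above -0.005 m and velocity of joint jaw between -0.005 and 0.005 m/s and distance between tube_mid and saddle_mid below 0.03 m and linear speed of tube below 0.02 m/s); the robot touches nothing.
It fails at once if the tube is lifted, carried or pushed more than 15 mm (distance of tube_mid from where it was at the start of the episode above 0.015 m).
It fails at once if the sliding jaw's plate is gripped (more than 2 N on its front and its back at once) (contact force between the fingers and jaw_c0 above 2 N and contact force between the fingers and jaw_c1 above 2 N).
It fails at once if a bystander is moved more than 20 mm (distance of any of coupling, tin, elbow, wrench, screwdriver, mug, hacksaw from where it was at the start of the episode above 0.02 m).
It also fails if it takes over 45 s, if anything falls off the work surface, if the arm or the gripper's body presses on something with over 40 N, if the wrist force passes 120 N, or if a joint passes its speed limit or range.

### The arm

A 6-joint arm with a two-finger parallel gripper is mounted at the origin on the work surface. World frame = base frame: x ahead of the robot, y to its left, z up, the work surface at z = 0. Lengths are in m, angles in rad, forces in N, time in s.
With the tool pointing down it reaches from about 0.35 to 0.775 m from the base axis. Payload 7.3 kg.
Tool frame: the origin (TCP) lies at the very end of the fingers, on their centre line; the grasp point (between the pads) lies 19 mm behind it; z points along the fingers, y is the line along which they close (so a half turn about z gives the same grasp; the last joint's range is limited). The gripper opens to 92 mm and grips with 3 to 60 N. Pads are 19 mm wide; open, the fingers measure 130 mm over their backs; the gripper's body (75 mm by 190 mm) begins 47 mm behind the grasp point.
Start: joints at [-1.388, 0.342, 1.524, -0, 1.275, -0.146], TCP at [0.17, -0.497, 0.227] pointing down, gripper open.
Joint ranges: [-2.53, 2.53], [-0.77, 2.02], [0.04, 2.7], [-1, 4.14], [0.28, 2.66], [-3.11, 3.11]. Speed limits (rad/s): [2.57, 2.57, 3.14, 3.14, 3.14, 3.14].

### API

Orientations are given as [roll, pitch, yaw] about the fixed x, y, z axes, in that order (R = Rz(yaw) Ry(pitch) Rx(roll)).
In Python, from cell import robot gives the robot as it stands.
- The arm moves only by the tool apply_moves, never from a script. Its argument "motion" is text: rows parted by semicolons, each of 7 numbers parted by spaces: the opening in per cent of the stroke, from 0 (shut) to 100 (fully open), then the shift along the tool's x, y, z in cm, then the turn, a rotation vector about the tool's x, y, z in rad. A call has 1 to 20 rows; each row shifts and turns the commanded pose from where the row before left it, along the tool's axes as they then stand; what a row does not reach is not made up. A row lasts 1/8 s, in which the tool goes at most 62.5 mm and 10.7 degrees, less where a joint would pass 70% of its speed; a pose out of reach is approached as far as the arm can. A call with a gripper value outside its range is refused whole. The fingers move at their own pace and stop on an object; "force" is the grip in N (left out, the last holds). Time passes only in rows, so rows that do not move let the fingers close. It gives the time, the measured TCP pose, the force, the opening and the grip force at its end, in the units of the state.
- robot.observe(): the state, without advancing time (a new reading comes with each control period).
- robot.read_camera(name): name is "scene" or "top" or "wrist"; returns a dict with "img" (384x512x3 uint8, red, green, blue), "fovy" (degrees; the focal length in pixels is half the picture's height over the tangent of half this angle, whatever the lens; pixels are square), "cx", "cy" (the principal point, pixels), "k1" (the pictures are not rectified: a ray, as slopes to the right and down, at radius r is drawn at 1 + k1 r^2 times it, then the intrinsics apply), "R" (3x3) and "t" (3): a world point X has camera coordinates R X + t; the wrist camera has in their place "hand_eye" (4x4, takes a point from camera to tool coordinates, whose origin is the TCP and whose axes are the flange's). Camera axes: x right, y down, z forward; pixel columns grow to the right and rows downward; lengths in m; the calibration is good to about 2 mm. A picture is of the moment at which its call begins: read the wrist's pose just before it. There is no depth.
- robot.hand_in(): hands the job in; it is judged then, once.
Trained networks look in a picture, given as the dict that the camera call returned (one of the last four; its "shot" number tells which), for a name from the list of things; names that differ only in an ending like _2 or _b are one class to them, and where a whole thing is asked for, a point or a joint stands for the part that bears it (a point fixed in the world has none). Each returns a list of dicts, best first, with "score" (0 to 1); they miss things now and then, are a little off and sometimes report something else, mostly with a low value. They report only what shows in the picture. A call takes as long as a camera call.
- robot.search_frame(target, picture): "centre" ([x, y, z] in m, in world coordinates, good to about 4 mm: the middle of the surface that is visible of it).
- robot.trace(target, picture): "pixels" (384x512 bool, what is visible of it).
The state is a dict: "time": time; "qpos": joint angles; "qvel": joint speeds; "joint_efforts": joint torques, N m; "tool_pos": TCP position; "tool_rot": TCP orientation; "contact_force": force on the tool from outside, world axes, zero at the start; "torque": the same for the moment, N m; "opening": finger opening in m; "grip_force": force on a finger pad.
Only numpy, scipy, OpenCV 4.12 (cv2) and the standard library are available. Lean on these libraries where they do the work, as an engineer would, in place of code of your own. Each camera call takes 0.05 s, during which the arm holds its last target. There are 200 camera calls.

## Working session

There is one attempt and no reset: what is moved stays moved. The work goes in short steps, Python scripts to look and compute and a tool call to move; the robot and the scene stay as the last step left them, time stands still between calls to the robot, and variables do not carry over. Pictures are saved under pics/ and viewed, at most 10 in all, crops included, and the job is handed in when it is done.

Besides the shell and the picture viewer there is one more tool, called after "Request:" as name(argument=value, ...), one argument or row to a line, values as JSON. apply_moves: Moves the arm, as the interface text tells. Its arguments: {"type":"object","properties":{"motion":{"type":"string"},"force":{"type":"number"}},"required":["motion"]}

```bash
mkdir -p pics; python3 - <<'E'
from cell import robot
import cv2, numpy as np
o=robot.observe(); print(o)
ims=[]
for n in ["scene","top"]:
    p=robot.read_camera(n); cv2.imwrite(f"pics/{n}0.png",p["img"][:,:,::-1])
    print(n,{k:p[k] for k in p if k!="img"})
    for t in ["jaw_push","release_pad","jaw_tail","stop_face","tube_mid","clamp","coupling","tin","elbow","mug"]:
        r=robot.search_frame(t,p); print(t,[(np.round(d["centre"],3).tolist(),round(d["score"],2)) for d in r[:2]])
E
```

```text
{'time': 0.0, 'qpos': array([-1.38801057e+00,  3.42700290e-01,  1.52502175e+00, -1.03302156e-05,
        1.27540432e+00, -1.45978973e-01]), 'qvel': array([-0.00016038,  0.00096195,  0.00173504,  0.00098183,  0.00095809,
        0.00064473]), 'joint_efforts': array([ 1.36288414e-03, -4.31230688e+01, -2.44214398e+01,  7.18992180e-02,
        5.60728332e-02, -1.16232263e-04]), 'tool_pos': array([ 0.16946173, -0.49646269,  0.22605496]), 'tool_rot': array([-3.14007382e+00, -2.13321257e-04,  3.28767581e-01]), 'contact_force': array([-0.47558624, -0.12106412,  0.68489304]), 'torque': array([-0.00359904, -0.06857693, -0.01630483]), 'grip_force': 0.0, 'opening': 0.09153513641821494}
scene {'fovy': 50.41912086216199, 'cx': 257.8952763958079, 'cy': 189.68663690049277, 'k1': -0.10483293844695635, 'R': array([[ 0.05662926,  0.99818512,  0.02048412],
       [ 0.59075567, -0.01696087, -0.80667222],
       [-0.80486078,  0.05778236, -0.59064399]]), 't': array([-0.00157496, -0.20705075,  1.55758208]), 'shot': 1}
jaw_push [([0.601, -0.104, 0.061], 0.98)]
release_pad [([0.586, -0.093, 0.073], 0.73), ([
[... 468 characters left out ...]
9308114e-03, -9.99987808e-01,  1.18736141e-03],
       [-9.85712726e-01, -4.92456910e-03, -1.68363210e-01],
       [ 1.68367005e-01, -3.63418723e-04, -9.85724312e-01]]), 't': array([-0.02477119,  0.52032111,  1.52302042]), 'shot': 2}
jaw_push [([0.583, -0.105, 0.071], 0.58)]
release_pad [([0.482, -0.063, 0.049], 0.54), ([0.583, -0.094, 0.072], 0.46)]
jaw_tail [([0.586, -0.101, 0.066], 0.62)]
stop_face [([0.518, 0.036, 0.058], 0.46)]
tube_mid [([0.593, -0.164, 0.065], 0.73)]
clamp [([0.553, -0.046, 0.015], 0.57)]
coupling [([0.555, -0.044, 0.014], 0.28)]
tin [([0.614, 0.03, 0.058], 0.75)]
elbow [([0.436, 0.014, 0.038], 0.72)]
mug [([0.357, -0.382, 0.028], 0.56), ([0.615, 0.034, 0.058], 0.36)]
```

```bash
python3 - <<'E'
import cv2
a=cv2.imread("pics/top0.png");b=cv2.imread("pics/scene0.png")
cv2.imwrite("pics/top_c.png",cv2.resize(a[60:290,180:400],None,fx=2.6,fy=2.6,interpolation=cv2.INTER_CUBIC))
cv2.imwrite("pics/scene_c.png",cv2.resize(b[100:330,120:390],None,fx=2.6,fy=2.6,interpolation=cv2.INTER_CUBIC))
E
```

```text
(no output)
```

View pics/top_c.png

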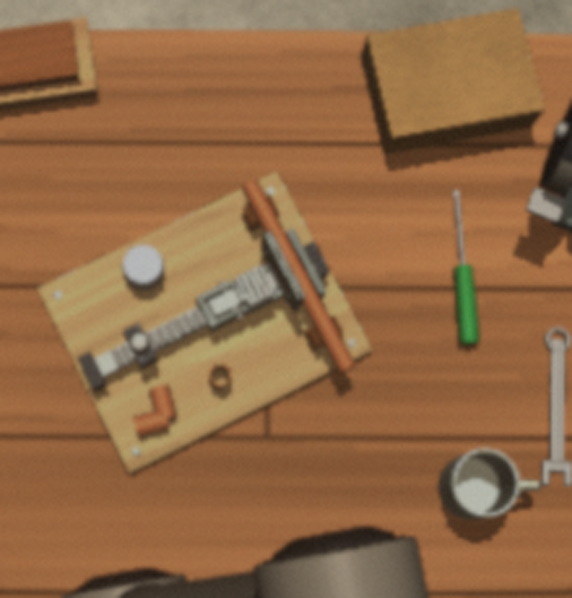

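View pics/scene_c.png

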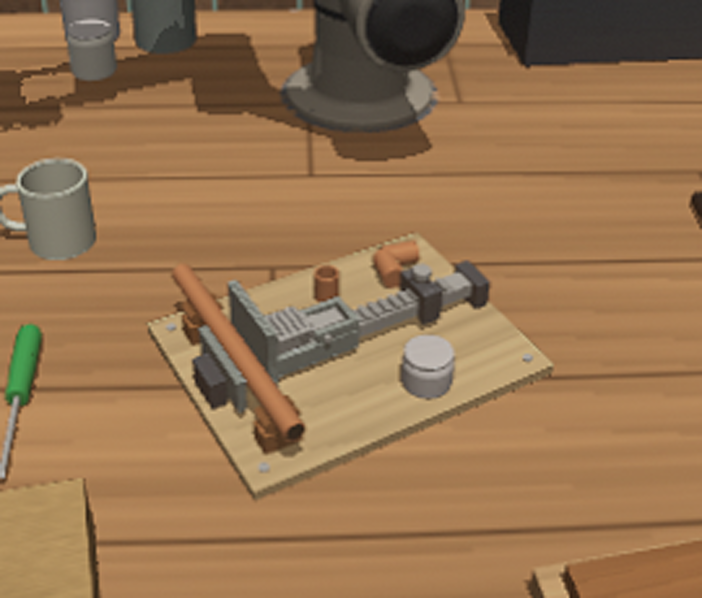

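The top view crop shows the board corners at about (40,289), (277,173), (370,352) and (131,473), the collar knob at (139,340), and the jaw plate just behind the tube at about (290,265). The scene crop shows the same clamp, with corners at (152,326), (417,234), (552,370) and (255,496). The tin is on the clamp's +x side; the coupling and elbow are on -x.

```bash
cat > h.py <<'E'
import numpy as np, cv2
from scipy.optimize import least_squares
def intr(p):
    h=p["img"].shape[0]; f=h/2/np.tan(np.radians(p["fovy"])/2)
    return np.array([[f,0,p["cx"]],[0,f,p["cy"]],[0,0,1.]]), np.array([p["k1"],0,0,0,0.])
def proj(p,X,R=None,t=None):
    K,D=intr(p); R=p["R"] if R is None else R; t=p["t"] if t is None else t
    return cv2.projectPoints(np.atleast_2d(np.float64(X)),cv2.Rodrigues(R)[0],t,K,D)[0][:,0]
def cw(c,P):
    x,y,a=c; P=np.atleast_2d(P); s,k=np.sin(a),np.cos(a)
    return np.c_[x+k*P[:,0]-s*P[:,1], y+s*P[:,0]+k*P[:,1], P[:,2]]
E
python3 - <<'E'
from cell import robot
from h import *
B=np.array([[.13,.17,.015],[.13,-.17,.015],[-.13,-.17,.015],[-.13,.17,.015]])
# tube ends top centreline
ob={"top":np.array([[40,289],[277,173],[370,352],[131,473]])/2.6+[180,60],
"scene":np.array([[552,370],[255,496],[152,326],[417,234]])/2.6+[120,100]}
P={n:robot.read_camera(n) for n in ob}
f=lambda c:np.concatenate([(proj(P[n],cw(c,B))-ob[n]).ravel() for n in ob])
r=least_squares(f,[.55,-.05,.45],loss="soft_l1"); c=r.x
print(c, np.round(f(c),1).reshape(-1,2).tolist())
for n,off in (("top",(180,60)),("scene",(120,100))):
    im=cv2.resize(cv2.imread(f"pics/{n}_c.png"),None,fx=1,fy=1)
    def L(pts,col):
        q=(proj(P[n],cw(c,pts))-off)*2.6+1.3
        cv2.polylines(im,[np.int32(q*16)],True,col,1,cv2.LINE_AA,4)
    L(B,(0,255,0))
    j=-.115
    L([[-.045,j,.107],[.045,j,.107],[.045,j+.01,.107],[-.045,j+.01,.107]],(255,0,0))
    L([[-.02,j+.024,.073],[.02,j+.024,.073],[.02,j+.06,.073],[-.02,j+.06,.073]],(0,255,255))
    L([[-.13,-.126,.068],[.13,-.126,.068]],(255,255,255))
    for g in (.055,.105): L([[-.024,j+.112+g,.063],[.024,j+.112+g,.063]],(255,0,255))
    cv2.imwrite(f"pics/{n}_f.png",im)
a=cv2.imread("pics/top_f.png");b=cv2.imread("pics/scene_f.png")
cv2.imwrite("pics/f.png",np.hstack([cv2.resize(a[140:500,20:400],None,fx=1,fy=1),cv2.resize(b[170:530,140:560],None,fx=1,fy=1)]))
print(np.round(cw(c,[[0,-.115,.091],[0,-.073,.073],[0,-.135,.09]]),4))
E
```

```text
[ 0.56174857 -0.04443415  0.47160915] [[-2.3, -1.0], [-0.9, -1.5], [0.3, -1.3], [-1.9, -0.4], [0.5, -2.6], [-1.4, -1.7], [-3.0, -1.3], [-0.6, -1.0]]
[[ 0.614  -0.1469  0.091 ]
 [ 0.5949 -0.1095  0.073 ]
 [ 0.6231 -0.1647  0.09  ]]
```

View pics/f.png

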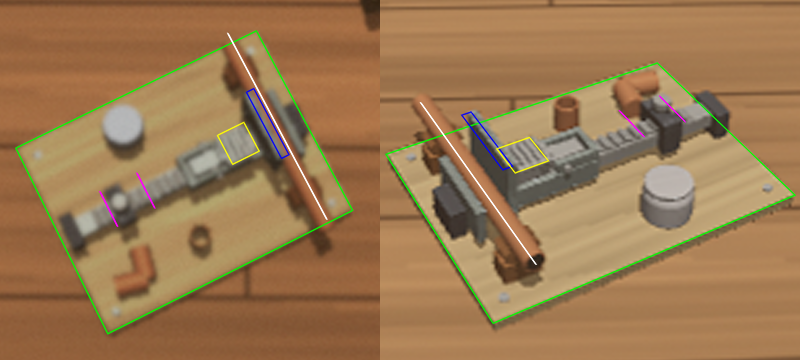

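The fit agrees to within a few mm, with about 1-2 px of systematic offset per camera. I'll go above the clamp and refine with the wrist camera.

Request:
apply_moves(
  motion="100 3.7 -1.9 -0.5 0 0 0;100 3.7 -1.9 -0.5 0 0 0;100 3.7 -1.9 -0.5 0 0 0;100 3.7 -1.9 -0.5 0 0 0;100 3.7 -1.9 -0.5 0 0 0;100 3.7 -1.9 -0.5 0 0 0;100 3.7 -1.9 -0.5 0 0 0;100 3.7 -1.9 -0.5 0 0 0;100 3.7 -1.9 -0.5 0 0 0;100 3.7 -1.9 -0.5 0 0 0;100 3.7 -1.9 -0.5 0 0 0;100 3.7 -1.9 -0.5 0 0 0;100 3.7 -1.9 -0.5 0 0 0;100 3.7 -1.9 -0.5 0 0 0",
)

```text
time: 2.95
tool_pos: [0.5747, -0.0768, 0.2969]
tool_rot: [3.141, -0.0, 0.329]
contact_force: [0.1, -0.6, -0.3]
opening: 0.0922
grip_force: 0.0
```

Request:
apply_moves(
  motion="100 0 0 0 0 0 -0.1714;100 0 0 0 0 0 -0.1714;100 0 0 0 0 0 -0.1714;100 0 0 0 0 0 -0.1714;100 0 0 0 0 0 -0.1714;100 0 0 0 0 0 -0.1714;100 0 0 0 0 0 -0.1714;100 0 0 0 0 0 -0.1714;100 0 0 0 0 0 -0.1714;100 0 0 0 0 0 -0.1714;100 0 0 0 0 0 0",
)

```text
time: 4.32
tool_pos: [0.5739, -0.0779, 0.2967]
tool_rot: [-3.142, 0.0, 2.041]
contact_force: [-0.4, 0.2, -0.4]
opening: 0.0918
grip_force: 0.0
```

```bash
python3 - <<'E'
from cell import robot
from h import *
import pickle
o=robot.observe(); p=robot.read_camera("wrist"); pickle.dump((o,p),open("w1.pkl","wb"))
print(o["tool_pos"],o["tool_rot"],p["hand_eye"],o["time"])
cv2.imwrite("pics/w1.png",cv2.resize(p["img"][:,:,::-1],None,fx=1.5,fy=1.5,interpolation=cv2.INTER_CUBIC))
E
```

```text
[ 0.57390386 -0.07787347  0.29665924] [-3.14150165e+00  5.48939405e-05  2.04127525e+00] [[ 2.36484936e-05 -9.55866812e-01 -2.93800335e-01  7.98286622e-02]
 [ 1.00000000e+00  2.19504881e-05  9.07674405e-06 -7.22202709e-04]
 [-2.22709762e-06 -2.93800336e-01  9.55866812e-01 -1.57768973e-01]
 [ 0.00000000e+00  0.00000000e+00  0.00000000e+00  1.00000000e+00]] 4.325
```

View pics/w1.png

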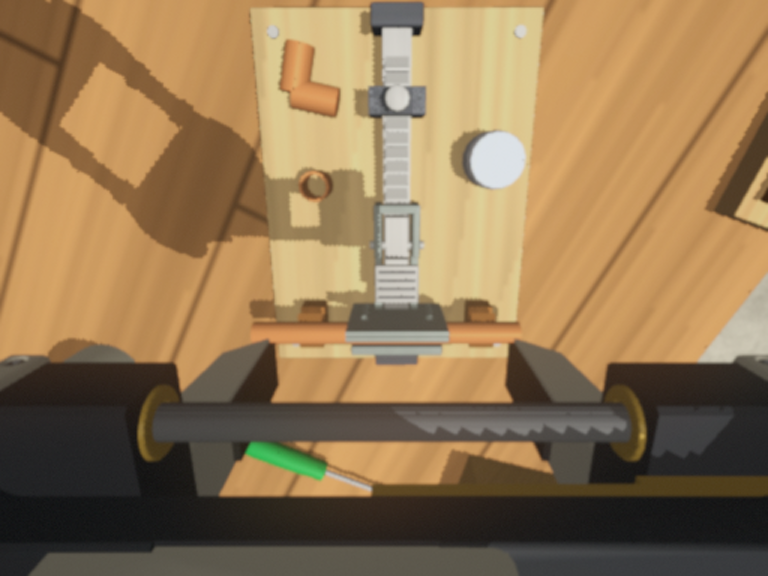

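The wrist view, at 1.5x, shows the clamp nearly aligned. The board corners are at (251,8), (543,8), (276,358) and (520,358). The ribbed pad spans (376-418, 266-308), the jaw plate is at y≈305-345 and the collar with its knob is at (397,98).

```bash
cat >> h.py <<'E'
from scipy.spatial.transform import Rotation as Ro
def wext(o,p):
    T=np.eye(4);T[:3,:3]=Ro.from_euler("xyz",o["tool_rot"]).as_matrix();T[:3,3]=o["tool_pos"]
    M=np.linalg.inv(T@p["hand_eye"]); return M[:3,:3],M[:3,3]
E
python3 - <<'E'
from h import *
import pickle
o,p=pickle.load(open("w1.pkl","rb")); R,t=wext(o,p)
B=np.array([[.13,.17,.015],[-.13,.17,.015],[.13,-.17,.015],[-.13,-.17,.015],[.02,-.055,.073],[-.02,-.055,.073]])
ob=(np.array([[543,8],[251,8],[520,358],[276,358],[418,266],[376,266]])+.5)/1.5-.5
f=lambda c:(proj(p,cw(c,B),R,t)-ob).ravel()
r=least_squares(f,[.56,-.044,.47]); c=r.x
print(c,np.round(f(c),1).reshape(-1,2).tolist())
im=cv2.imread("pics/w1.png")
def L(pts,col):
    q=(proj(p,cw(c,pts),R,t)+.5)*1.5-.5
    cv2.polylines(im,[np.int32(q*16)],True,col,1,cv2.LINE_AA,4)
j=-.115
L([[-.045,j,.107],[.045,j,.107],[.045,j+.01,.107],[-.045,j+.01,.107]],(255,0,0))
L([[-.02,j+.024,.073],[.02,j+.024,.073],[.02,j+.06,.073],[-.02,j+.06,.073]],(0,255,255))
L([[-.13,-.126,.068],[.13,-.126,.068]],(255,255,255)); L(B[[0,1,3,2]],(0,255,0))
for g in (.055,.105): L([[-.024,j+.112+g,.063],[.024,j+.112+g,.063]],(255,0,255))
cv2.imwrite("pics/w1f.png",cv2.resize(im[0:370,240:560],None,fx=1.6,fy=1.6,interpolation=cv2.INTER_CUBIC))
ey=np.array([-np.sin(c[2]),np.cos(c[2])])
T=Ro.from_euler("xyz",o["tool_rot"]).as_matrix()
for q in ([0,-.073,.073],[0,-.115,.091]): print(q,cw(c,[q])[0],"tool shift",T.T@(cw(c,[q])[0]-o["tool_pos"]))
E
```

```text
[ 0.56192183 -0.04372862  0.47398149] [[1.5, -2.4], [-1.4, -1.6], [-3.8, -0.6], [2.4, -0.1], [1.3, 2.7], [-0.3, 2.8]]
[0, -0.073, 0.073] [ 0.5952414  -0.10868096  0.073     ] tool shift [-0.03712061  0.00507415  0.22366081]
[0, -0.115, 0.091] [ 0.61441156 -0.1460508   0.091     ] tool shift [-0.07912134  0.00521962  0.20566311]
```

View pics/w1f.png

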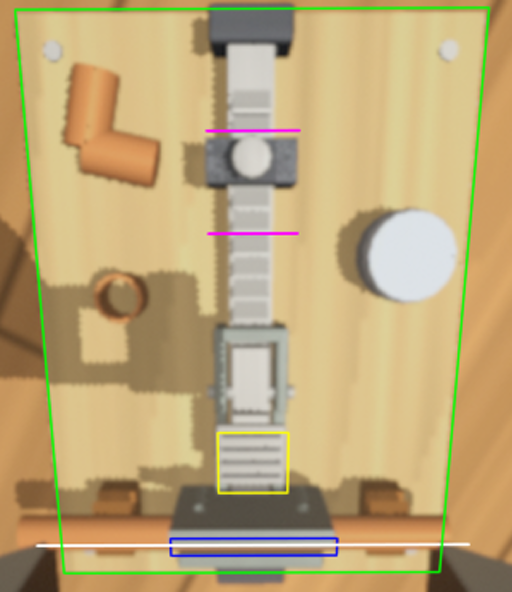

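The overlay roughly fits, but the tube and pad seem a few pixels off along y. I'll zoom on the jaw, raw and overlaid side by side, before moving in.

```bash
python3 - <<'E'
from h import *
import pickle
o,p=pickle.load(open("w1.pkl","rb")); R,t=wext(o,p)
c=[ 0.56192183,-0.04372862,0.47398149]
x0,y0,s=165,165,4
raw=cv2.resize(p["img"][y0:250,x0:365,::-1],None,fx=s,fy=s,interpolation=cv2.INTER_CUBIC); im=raw.copy()
raw=raw[:292]; im=im[:]
def L(pts,col):
    q=(proj(p,cw(c,pts),R,t)-[x0,y0]+.5)*s-.5
    cv2.polylines(im,[np.int32(q*16)],True,col,1,cv2.LINE_AA,4)
j=-.115
L([[-.045,j,.107],[.045,j,.107],[.045,j+.01,.107],[-.045,j+.01,.107]],(255,0,0))
L([[-.02,j+.024,.073],[.02,j+.024,.073],[.02,j+.06,.073],[-.02,j+.06,.073]],(0,255,255))
L([[-.13,-.126,.068],[.13,-.126,.068]],(255,255,255)); 
L([[-.13,-.17,.015],[.13,-.17,.015]],(0,255,0)); L([[-.045,-.139,.063],[.045,-.139,.063]],(255,0,255))
cv2.imwrite("pics/w1z.png",np.vstack([raw,im[:300]]))
E
```

```text
(no output)
```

View pics/w1z.png

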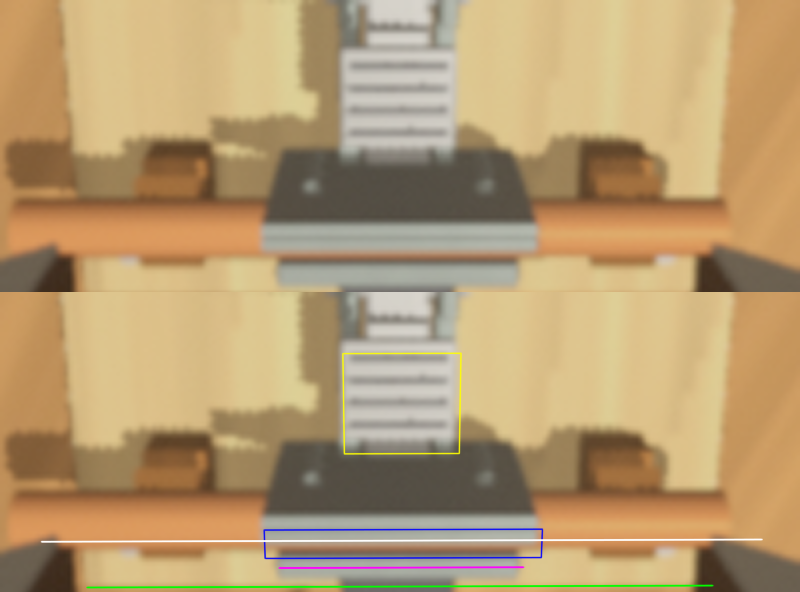

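The zoom shows the plate's top strip at raw crop (262-537, 222-250), the pad's far edge at (341-455, 48) and the tube spanning rows 200-255. The model is drawn about 4 px too low there. I'll refit all three cameras together, allowing small calibration offsets.

```bash
python3 - <<'E'
from cell import robot
from h import *
import pickle
o,p=pickle.load(open("w1.pkl","rb")); R,t=wext(o,p)
z=lambda a:(np.array(a)+.5)/4-.5+165
j=-.1145
F=[[.13,.17,.015],[-.13,.17,.015]]
Pl=[[-.045,j+.01,.107],[.045,j+.01,.107],[.045,j,.107],[-.045,j,.107]]
Pd=[[-.02,j+.06,.073],[.02,j+.06,.073]]; Fx=[[-.045,-.139,.063],[.045,-.139,.063]]
B=np.array([[.13,.17,.015],[.13,-.17,.015],[-.13,-.17,.015],[-.13,.17,.015]])
q=lambda a,off:(np.array(a)+.5)/2.6-.5+np.array(off)
C=[(p,R,t,np.array(F+Pl+Pd),np.vstack([(np.array([[543,8],[251,8]])+.5)/1.5-.5,z([[262,222],[537,222],[537,250],[262,250],[341,48],[455,48]])]))]
for n,off,ob in (("top",(180,60),[[40,289],[277,173],[370,352],[131,473]]),("scene",(120,100),[[552,370],[255,496],[152,326],[417,234]])):
    k=robot.read_camera(n); C.append((k,k["R"],k["t"],B,q(ob,off)))
def res(v,full=False):
    out=[]
    for i,(k,R,t,X,ob) in enumerate(C):
        d=v[3+6*i:9+6*i]*np.r_[[.004]*3,[.002]*3]
        e=proj(k,cw(v[:3],X),Ro.from_rotvec(d[:3]).as_matrix()@R,t+d[3:])-ob
        if full: print(np.round(e,1).tolist(),np.round(v[3+6*i:9+6*i],1))
        out.append((e/.7).ravel())
    return np.concatenate(out+[v[3:]])
v=least_squares(res,np.r_[.56,-.044,.47,np.zeros(18)],loss="soft_l1",x_scale=np.r_[.01,.01,.01,np.ones(18)]).x
res(v,1); c=v[:3]; print(c)
# wrist only, near features
f=lambda c:(proj(p,cw(c,Pl+Pd),R,t)-C[0][4][2:]).ravel()
r=least_squares(f,c); print("wrist near only",r.x,np.round(f(r.x),1))
T=Ro.from_euler("xyz",o["tool_rot"]).as_matrix()
for cc in (c,r.x):
  for g in ([0,-.0725,.073],[0,-.1145,.091]): print(cw(cc,[g])[0],"shift",np.round(T.T@(cw(cc,[g])[0]-o["tool_pos"]),4))
E
```

```text
[[-0.8, -0.7], [0.2, -1.2], [0.3, 0.2], [-0.3, 0.1], [-0.6, 0.1], [0.5, 0.1], [-0.1, 0.6], [0.4, 0.6]] [ 0.1 -1.1 -0.5  0.2 -0.9  2.9]
[[-1.3, -0.3], [0.2, -0.3], [1.1, 0.0], [-1.3, 0.4]] [-0.5  0.   0.5  0.8  0.2  0.4]
[[1.1, -0.9], [-0.3, 0.0], [-1.8, -0.0], [0.3, 0.2]] [ 1.7 -0.3  0.   0.2  0.7  0.4]
[ 0.56015221 -0.04363677  0.46893327]
wrist near only [ 0.55898257 -0.04008703  0.47235648] [-0.6  0.2  0.5  0.1  0.2  0.2 -0.3  0.4 -0.5 -0.4  0.7 -0.4]
[ 0.5929175  -0.10831046  0.073     ] shift [-0.0357  0.0032  0.2237]
[ 0.61189877 -0.1457766   0.091     ] shift [-0.0777  0.0031  0.2057]
[ 0.59196906 -0.10464818  0.073     ] shift [-0.032   0.004   0.2237]
[ 0.61107847 -0.14204912  0.091     ] shift [-0.074   0.0041  0.2057]
```

Request:
apply_moves(
  motion="0 -1.7 0.2 0 0 0 0;0 -1.7 0.2 0 0 0 0;0 0 0 3 0 0 0;0 0 0 3 0 0 0;0 0 0 3 0 0 0;0 0 0 3 0 0 0;0 0 0 3 0 0 0;0 0 0 3 0 0 0;0 0 0 2 0 0 0;0 0 0 0 0 0 0;0 0 0 0 0 0 0",
  force=10,
)

```text
time: 5.85
tool_pos: [0.5938, -0.1071, 0.0974]
tool_rot: [3.141, 0.001, 2.042]
contact_force: [0.2, 0.4, 0.0]
opening: 0.0005
grip_force: 0.0
```

```bash
python3 - <<'E'
from cell import robot
from h import *
import pickle
o=robot.observe(); p=robot.read_camera("wrist"); pickle.dump((o,p),open("w2.pkl","wb"))
s=robot.read_camera("scene")["img"][120:300,150:330,::-1]
print(o["tool_pos"],o["tool_rot"],o["opening"])
cv2.imwrite("pics/w2.png",np.hstack([cv2.resize(p["img"][:,50:462,::-1],None,fx=1,fy=1),cv2.resize(s,(384,384),interpolation=cv2.INTER_CUBIC)]))
E
```

```text
[ 0.59376136 -0.10710294  0.09740178] [3.14070894e+00 1.04635669e-03 2.04212291e+00] 0.000535542938505643
```

View pics/w2.png

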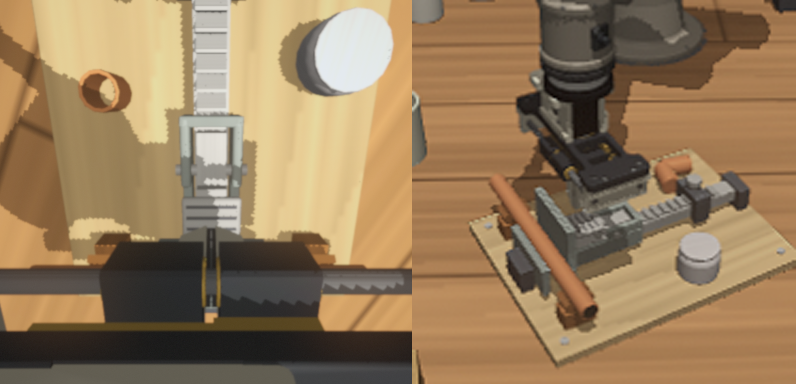

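The wrist view shows the shut fingertips at about (210,232), laterally centred on the ribbed pad (183-240), whose far edge is at row 197. The scene view shows the fingers behind the plate, over the pad. I'll check the pad edge numerically.

```bash
python3 - <<'E'
from h import *
import pickle
o,p=pickle.load(open("w2.pkl","rb")); K,D=intr(p); H=p["hand_eye"]
zt=o["tool_pos"][2]-.073
for px in ([233,197],[290,197]):
    u=cv2.undistortPoints(np.array([[px]],float),K,D)[0,0]; d=H[:3,:3]@np.r_[u,1]; s=(zt-H[2,3])/d[2]; print(H[:3,3]+s*d)
E
```

```text
[ 0.02091788 -0.01901669  0.02440178]
[0.02091871 0.01854683 0.02440178]
```

Request:
apply_moves(
  motion="0 -0.2 0 1 0 0 0;0 0 0 1 0 0 0;0 0 0 0.4 0 0 0;0 0 0 0.3 0 0 0;0 0 0 0.3 0 0 0;0 0 0 0.2 0 0 0;0 0 0 0 0 0 0",
)

```text
time: 6.82
tool_pos: [0.5949, -0.1097, 0.0657]
tool_rot: [3.14, 0.004, 2.043]
contact_force: [-0.3, -4.9, 4.8]
opening: 0.0006
grip_force: 2.8
```

Request:
apply_moves(
  motion="0 0 0 0.2 0 0 0;0 0 0 0.2 0 0 0;0 0 0 0 0 0 0",
)

```text
time: 7.2
tool_pos: [0.5952, -0.11, 0.0636]
tool_rot: [3.139, 0.005, 2.043]
contact_force: [-3.6, -5.2, 15.6]
opening: 0.0006
grip_force: 8.2
```

Request:
apply_moves(
  motion="0 0 0 0.2 0 0 0;0 0 0 0.2 0 0 0;0 0 0 0 0 0 0",
)

```text
time: 7.58
tool_pos: [0.5956, -0.1101, 0.0626]
tool_rot: [3.138, 0.007, 2.043]
contact_force: [-11.6, -3.7, 36.1]
opening: 0.0002
grip_force: 16.7
```

Request:
apply_moves(
  motion="0 0 0 -1 0 0 0;0 0 0 -2 0 0 0;0 0 0 -3 0 0 0;0 0 0 -3 0 0 0;0 -2.9 0 0 0 0 0;0 -2.8 0 0 0 0 0;0 0 0 0 0 0 0;0 0 0 2 0 0 0;0 0 0 2 0 0 0;0 0 0 1.9 0 0 0;0 0 0 0 0 0 0",
)

```text
time: 8.95
tool_pos: [0.6184, -0.1576, 0.086]
tool_rot: [-3.139, -0.003, 2.043]
contact_force: [-0.0, 0.3, 0.1]
opening: 0.0004
grip_force: 0.0
```

```bash
python3 - <<'E'
from cell import robot
from h import *
p=robot.read_camera("wrist")
s=robot.read_camera("scene")["img"][120:300,150:330,::-1]
cv2.imwrite("pics/w3.png",np.hstack([p["img"][:,50:462,::-1],cv2.resize(s,(384,384),interpolation=cv2.INTER_CUBIC)]))
E
```

```text
(no output)
```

View pics/w3.png

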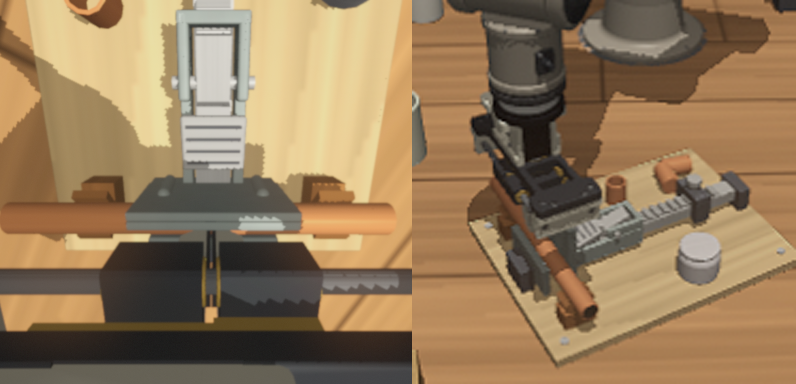

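The wrist view shows the fingertips in front of the plate (plate top edge at row 210-228, fingertips at about 232) and the lever's pad tilted down. The tube is still in its saddles. Now the push.

Request:
apply_moves(
  motion="0 0.5 0 0 0 0 0;0 0.5 0 0 0 0 0;0 0.5 0 0 0 0 0;0 0.5 0 0 0 0 0;0 0.5 0 0 0 0 0;0 0.5 0 0 0 0 0;0 0 0 0 0 0 0",
)

```text
time: 9.93
tool_pos: [0.6066, -0.1324, 0.0886]
tool_rot: [3.14, 0.002, 2.043]
contact_force: [1.5, -2.5, 2.7]
opening: 0.0005
grip_force: 1.4
```

Request:
apply_moves(
  motion="0 0.6 0 0 0 0 0;0 0.6 0 0 0 0 0;0 0.6 0 0 0 0 0;0 0.6 0 0 0 0 0;0 0.6 0 0 0 0 0;0 0.5 0 0 0 0 0;0 0 0 0 0 0 0",
)

```text
time: 10.8
tool_pos: [0.5906, -0.1011, 0.0884]
tool_rot: [3.141, 0.001, 2.043]
contact_force: [1.8, -2.6, 2.0]
opening: 0.0007
grip_force: 1.5
```

Request:
apply_moves(
  motion="0 0.5 0 0 0 0 0;0 0.5 0 0 0 0 0;0 0.5 0 0 0 0 0;0 0.4 0 0 0 0 0;0 0.3 0 0 0 0 0;0 0 0 0 0 0 0",
)

```text
time: 11.55
tool_pos: [0.5825, -0.0851, 0.0885]
tool_rot: [3.139, 0.008, 2.043]
contact_force: [6.3, -16.3, -1.5]
opening: 0.0005
grip_force: 8.4
```

Request:
apply_moves(
  motion="0 0.3 0 0 0 0 0;0 0.2 0 0 0 0 0;0 0 0 0 0 0 0",
)

```text
time: 11.92
tool_pos: [0.5825, -0.085, 0.0886]
tool_rot: [3.138, 0.016, 2.042]
contact_force: [13.2, -31.3, -9.8]
opening: 0.0003
grip_force: 16.9
```

It has hit a hard stop: no motion while the force doubled. Now back off and lift.

Request:
apply_moves(
  motion="0 -0.5 0 0 0 0 0;0 -0.7 0 0 0 0 0;0 -1 0 0 0 0 0;0 -1 0 0 0 0 0;0 0 0 -3 0 0 0;0 0 0 -4 0 0 0;0 0 0 -5 0 0 0;0 0 0 -5 0 0 0;0 -4 0 0 0 0 0;0 -4 0 0 0 0 0;0 0 0 0 0 0 0",
)

```text
time: 13.3
tool_pos: [0.6292, -0.1791, 0.2566]
tool_rot: [-3.141, -0.001, 2.04]
contact_force: [-0.1, 0.1, -0.3]
opening: 0.0005
grip_force: 0.0
```

```bash
python3 - <<'E'
from cell import robot
from h import *
p=robot.read_camera("wrist")
s=robot.read_camera("scene")["img"][120:300,150:330,::-1]
cv2.imwrite("pics/w4.png",np.hstack([p["img"][:,50:462,::-1],cv2.resize(s,(384,384),interpolation=cv2.INTER_CUBIC)]))
E
```

```text
(no output)
```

View pics/w4.png

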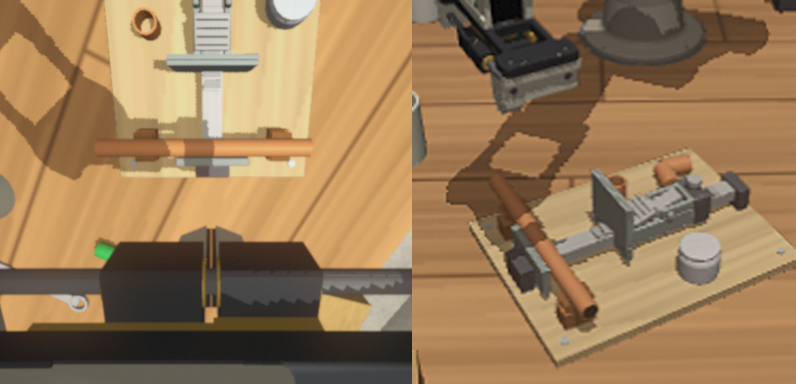

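The jaw carriage is against the collar (scene crop about (700,205)). The tube is still in its saddles, the bystanders haven't moved, and the hand is clear.

```bash
python3 -c "
from cell import robot
print(robot.hand_in())"
```

```text
the job is handed in; nothing more can be done
None
```

I pressed the release lever fully down and pushed the jaw back until it stopped hard against the collar. The tube is still in its saddles, the hand is clear, and the job is handed in; the hand-in call returned no verdict.

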